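Hang the washed clamp hoop to dry and start the blower

ROBOT

A 7-joint arm with a two-finger parallel gripper is mounted at the origin on the work surface. World frame = base frame: x ahead of the robot, y to its left, z up, the work surface at z = 0. Lengths are in m, angles in rad, forces in N, time in s.
With the tool pointing down it reaches from about 0.425 to 0.8 m from the base axis. Payload 8.3 kg.
Tool frame: the origin (TCP) lies midway between the tips of the shut fingers; the grasp point (between the pads) lies manip.hold_point_z behind it (manip.hold_point_z is the distance from the TCP to the grasp point, in m); z points along the fingers, y is the line along which they close (so a half turn about z gives the same grasp; the last joint's range is limited). The gripper opens to 85 mm and grips with 20 to 120 N. Pads are 22 mm wide; open, the fingers measure 114 mm over their backs; the gripper's body (76 mm by 85 mm) begins 54 mm behind the grasp point. The pads swing forward as they close: fully open they stand 13 mm farther back than shut.
Start: joints at [1.101, 0.383, 0.016, 1.37, -0.006, 1.388, -0.046], TCP at [0.247, -0.574, 0.231] pointing down, gripper open.
Joint ranges: [-2.95, 2.95], [-0.25, 2.06], [-1.52, 1.56], [0.18, 2.33], [-1.44, 4.58], [0.02, 2.06], [-3.01, 3.01]. Speed limits (rad/s): [2.39, 2.39, 3.01, 3.01, 3.14, 3.14, 3.14].

INTERFACE

Orientations are given as [roll, pitch, yaw] about the fixed x, y, z axes, in that order (R = Rz(yaw) Ry(pitch) Rx(roll)).
In Python, from bench import manip, optics gives the robot as it stands. The module is installed in compiled form; this text tells all that it offers.
- The arm moves only by the tool play_rows, never from a script. Its argument "steps" is a list of rows, each a list of 7 numbers: the opening, from 0 (shut) to 1 (fully open), then the shift along the tool's x, y, z in cm, then the turn, a rotation vector about the tool's x, y, z in degrees. A call has exactly 10 rows; each row shifts and turns the commanded pose from where the row before left it, along the tool's axes as they then stand; what a row does not reach is not made up. A row lasts 1/10 s, in which the tool goes at most 50 mm and 8.59 degrees, less where a joint would pass 70% of its speed; a pose out of reach is approached as far as the arm can. A call is refused whole if a number of a shift passes 5 or a number of a turn 8.59, either way. A call with a gripper value outside its range is refused whole. The fingers move at their own pace and stop on an object; the grip force is fixed at half the most. Time passes only in rows, so rows that do not move let the fingers close, or fill a call up. It gives the time, the measured TCP pose, the force, the opening and the grip force at its end, in the units of the state.
- manip.state(): the state, without advancing time (a new reading comes with each control period).
- optics.camera(name): name is "scene" or "top"; returns the picture (384x512x3 uint8, red, green, blue); there is no depth.
- optics.camera_params(name): a dict with "fx", "fy", "cx", "cy" (pixels), "k1" (the pictures are not rectified: a ray, as slopes to the right and down, at radius r is drawn at 1 + k1 r^2 times it, then the intrinsics apply), "world_from_camera" (4x4, takes a point from camera to world coordinates). Camera axes: x right, y down, z forward; pixel columns grow to the right and rows downward; lengths in m; the calibration is good to about 2 mm. A picture is of the moment at which its call begins. camera_params takes no time and is no camera call.
- manip.hand_in(): hands the job in; it is judged then, once.
The state is a dict: "time": time; "qpos": joint angles; "joint_vel": joint speeds; "tau": joint torques, N m; "tcp_pos": TCP position; "ee_rot": TCP orientation; "wrist_force": force on the tool from outside, world axes, zero at the start; "torque": the same for the moment, N m; "grip_width": finger opening in m; "gripper_force": force on a finger pad.
Only numpy, scipy, OpenCV 4.12 (cv2) and the standard library are available. Lean on these libraries where they do the work, as an engineer would, in place of code of your own. Each camera call takes 0.05 s, during which the arm holds its last target. There are 200 camera calls.

TASK

Take the open steel hoop out of the drainer rack by its rim and hang it on the high J-hook of the drying stand, so that it hangs freely from the hook; do not drop it. Then tip the guard cover on the control console all the way back until it stays open, push the start button under it fully down, and leave the cover open. Leave the screen disc in the rack and everything else on the bench where it is.

Things in the scene. Friction and masses are not known exactly. Their poses are not given: they have to be found in the camera images.
- hoop: The open stainless hoop to be hung: 220 mm outer and 204 mm inner diameter, so the rim is 8 mm thick radially, and 14 mm wide along its axis, empty in the middle, about 0.35 kg. Origin at its centre, its x axis is the hoop's axis. It starts standing upright in one of the two slots of the rack (either one), its centre 119 mm above the bench, leaning at most about 4 degrees; the upper half of the rim is free.
- screen: Bystander: a solid perforated steel disc, 220 mm diameter, 10 mm thick, standing in the other slot of the rack, parallel to the hoop and 100 mm from it. Origin at its centre, x along its axis.
- rack: Fixed steel-wire drainer rack, 150 mm (x) by 250 mm (y), 78 mm high. Origin under its centre on the bench. Its two slots run along its y axis, at x = -50 and +50 mm; each has guide wires at both sides up to 78 mm high, leaving 18 mm between them. The hoop and the disc rest on two cross bars and come out straight upwards.
- stand: Fixed drying stand: a 100 x 130 mm base plate, an 18 mm post 285 mm high, a J-hook of 10 mm round bar that reaches from the post's top along the stand's -x axis and turns up at its end, and behind the post (+x) a blower 110 mm wide, 120 mm high. Origin under the post on the bench; the hook lies in the plane y = 0 of the stand.
- hook_seat (a point): The lowest point of the upper side of the hook's bar, where a hung rim comes to rest: 94 mm from the post's axis along the stand's -x, 253 mm above the bench. From it the bar rises towards the post (to 276 mm at the post) and towards the tip. A hung hoop has its plane across the stand's x axis and its centre about 102 mm below this point.
- hook_tip (a point): Top of the hook's upturned free end, 27 mm from the seat along the stand's -x and 44 mm above the seat (297 mm above the bench).
- console: Fixed control console, a box 170 mm (x) by 220 mm (y), 80 mm high; origin under its centre on the bench; the robot's side is -x. On its top two low side walls with the start button between them, under a hinged guard cover.
- cover (a joint): Guard cover angle in rad: 0 = shut (level over the button), 2.0 = fully tipped back at its stop. Hinged on a line along the console's y axis at the rear (+x) of the button. It falls shut by its own weight below about 1.3 rad, and beyond about 1.6 it falls back to the stop and stays there; needs under 2 N. The cover is a clear plate 74 mm wide (y) reaching 71 mm from the hinge towards -x, 108 mm above the bench.
- lever_tip (a point): Tip of the cover's thumb lever, a steel bar 45 mm long, 16 mm wide along y and 7 mm thick that stands up from the hinge line just beside the cover plate, on its +y side (19 mm beyond the plate's edge to the bar's middle). With the cover shut the lever leans 30 degrees from vertical towards the console's -x, its tip 147 mm above the bench; pushing the lever in the console's +x direction tips the cover up and over. Moves with the cover.
- cover_hinge (a point): Foot of the thumb lever on the cover's hinge line, 108 mm above the bench (34 mm behind the button's centre in the console's +x, 56 mm to its +y). Fixed to the console.
- start_top (a point): Centre of the top of the start button, 28 mm across, 102 mm above the bench; pressed straight down. The space between the side walls is 66 mm wide.
- start (a joint): Travel of the start button in m: 0 = out, 0.006 = fully down (takes 5 N); it springs back.
- wrench: Bystander: a steel wrench lying on the bench. Origin under its middle.
- brush: Bystander: a brush lying on the bench. Origin under its middle.
- small_ring: Bystander: a steel ring of 100 mm diameter, 14 mm high, lying flat. Origin under its centre.
- jar: Bystander: an amber glass jar, 70 mm diameter, 120 mm high. Origin under its centre.
- cup: Bystander: a white ceramic cup, 80 mm diameter, 70 mm high. Origin under its centre.
- tin: Bystander: a tin, 60 mm diameter, 100 mm high. Origin under its centre.
Not all that is in view belongs to the job. Leave any pink look-alike of the hoop alone.

How it is judged:
On the way, in this order (a step that is already met when the one before it is completed fails the run):
1. the hoop hangs from the hook, let go (contact force between hoop and stand above 1 N and horizontal distance between hoop and hook_seat below 0.035 m and height (world z) of hoop between 0.13 and 0.17 m and contact force between the fingers and hoop below 0.1 N), for 0.3 s.
2. the cover is tipped back past upright with the hoop still hung (value of joint cover above 1.65 rad and contact force between hoop and stand above 1 N), for 0.3 s.
3. the start button is pushed down under the open cover (value of joint start above 0.0045 m and value of joint cover above 1.65 rad), for 0.1 s.
At the end, for the whole second after the job is handed in: The hoop hangs from the hook of the stand (carried by it, its centre within 35 mm sideways of the hook's seat and 130 to 170 mm above the bench), let go and at rest (under 0.05 m/s); the guard cover stays open beyond 1.65 rad; the button has been pushed at least 4.5 mm and has sprung back (all of step 2 and horizontal distance between hoop and hook_seat below 0.035 m and height (world z) of hoop between 0.13 and 0.17 m and contact force between the fingers and hoop below 0.1 N and linear speed of hoop below 0.05 m/s and value of joint start below 0.002 m); the robot touches nothing.
It fails at once if the hoop is dropped (its centre sinks below 100 mm above the bench) (height (world z) of hoop below 0.1 m).
It fails at once if a bystander is moved by more than 40 mm (distance of any of screen, wrench, brush, small_ring, jar, cup, tin from where it was at the start of the episode above 0.04 m).
It also fails if it takes over 61 s, if anything falls off the work surface, if the arm or the gripper's body presses on something with over 40 N, if the wrist force passes 120 N, or if a joint passes its speed limit or range.

## Working session

There is one attempt and no reset: what is moved stays moved. The work goes in short steps, Python scripts to look and compute and a tool call to move; the robot and the scene stay as the last step left them, time stands still between calls to the robot, and variables do not carry over. Pictures are saved under pics/ and viewed, at most 13 in all, crops included, and the job is handed in when it is done.

Besides the shell and the picture viewer there is one more tool, called after "Request:" in YAML: its name, and indented under it one key for each argument. play_rows: Moves the arm, as the interface text tells. Its arguments: {"type":"object","properties":{"steps":{"type":"array","items":{"type":"array","items":{"type":"number"}}}},"required":["steps"]}

```bash
mkdir -p pics; python3 - <<'E'
from bench import manip, optics
import cv2,numpy as np
for n in ["scene","top"]:
    im=optics.camera(n); cv2.imwrite(f"pics/{n}0.png",im[:,:,::-1]); p=optics.camera_params(n)
    print(n,{k:(np.round(v,4).tolist() if k=="world_from_camera" else v) for k,v in p.items()})
print(manip.hold_point_z); print(manip.state())
E
```

```text
scene {'fx': 389.574906134362, 'fy': 389.574906134362, 'cx': 254.66012156833187, 'cy': 193.56570204948554, 'k1': -0.06858632624635834, 'world_from_camera': [[-0.8688, 0.4228, -0.2578, 0.7682], [0.4951, 0.7383, -0.4579, 0.5451], [-0.0033, -0.5255, -0.8508, 1.1398], [0.0, 0.0, 0.0, 1.0]]}
top {'fx': 457.17020563216744, 'fy': 457.17020563216744, 'cx': 255.84387524477287, 'cy': 196.2248856678547, 'k1': -0.1376726189847321, 'world_from_camera': [[-0.0063, -0.9932, 0.1166, 0.3134], [-1.0, 0.0056, -0.0063, 0.0155], [0.0057, -0.1166, -0.9932, 1.4584], [0.0, 0.0, 0.0, 1.0]]}
0.0187
{'time': 0.1, 'qpos': array([ 1.10112471,  0.38414339,  0.01639199,  1.37104738, -0.00628073,
        1.38818272, -0.04652809]), 'joint_vel': array([ 3.44936431e-04, -1.90383854e-03, -2.52261310e-06, -1.68300977e-03,
       -2.83644153e-04,  1.86803052e-03,  4.30201228e-04]), 'tau': array([ 2.92253018e-03, -6.29137373e+01,  8.47688969e-01, -3.72758782e+01,
        1.69906905e-02,  1.04687535e-02,  2.91239826e-05]), 'tcp_pos': array([ 0.24712204, -0.57358337,  0.23038642]), 'ee_rot': array([-3.13986243e+00,  4.91308249e-05,  4.06794775e-01]), 'wrist_force': array([-0.78710725, -0.72158665, -0.22179613]), 'torque': array([-0.00609713, -0.01934705,  0.02989946]), 'gripper_force': 0.0, 'grip_width': 0.08530409169575613}
```

View pics/scene0.png

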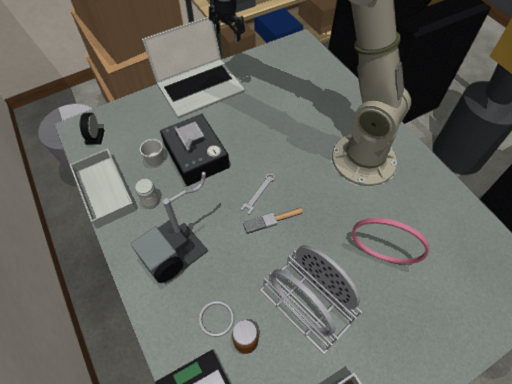

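View pics/top0.png

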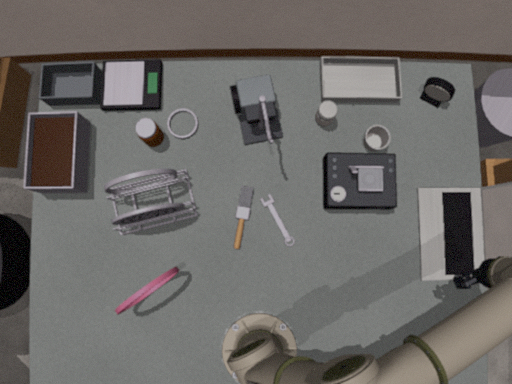

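Candidates for the hoop are:
- rack, far slot: scene (303,300), top (145,178). It looks open.
- rack, near slot: scene (328,275). It is perforated, so it is the screen disc.
- small ring: scene (216,318), lying flat.
- pink ring: scene (390,240), the look-alike.

I choose the far-slot one and will check it in a close crop.

```bash
python3 - <<'E'
import cv2,numpy as np
s=cv2.imread("pics/scene0.png");t=cv2.imread("pics/top0.png")
def c(im,x,y,w): 
    h=w*3//4; return cv2.resize(im[y:y+h,x:x+w],(400,300),interpolation=cv2.INTER_CUBIC)
o=np.vstack([np.hstack([c(s,255,240,120),c(t,95,160,108)]),np.hstack([c(s,130,100,120),c(t,310,140,100)])])
cv2.imwrite("pics/crop1.png",o)
o=np.vstack([np.hstack([c(s,130,170,100),c(t,225,70,80)])]);cv2.imwrite("pics/crop2.png",o)
E
```

```text
(no output)
```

View pics/crop1.png

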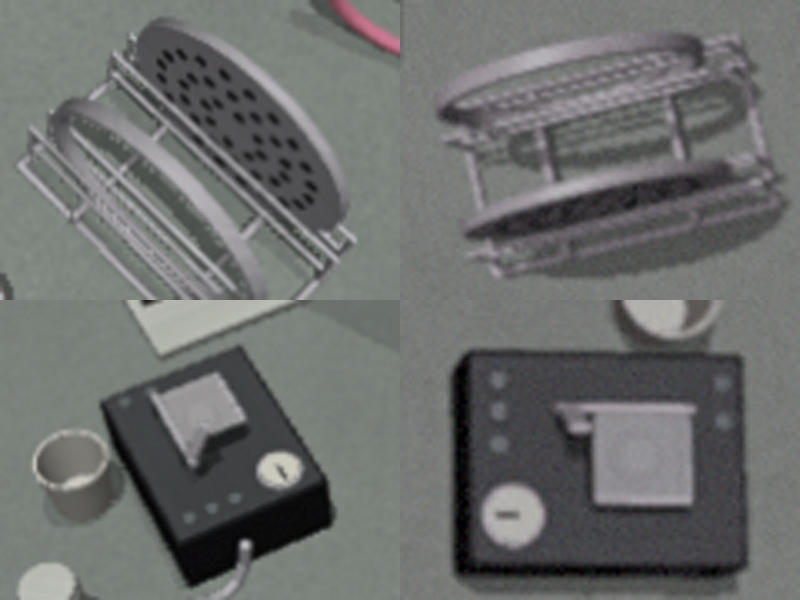

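View pics/crop2.png

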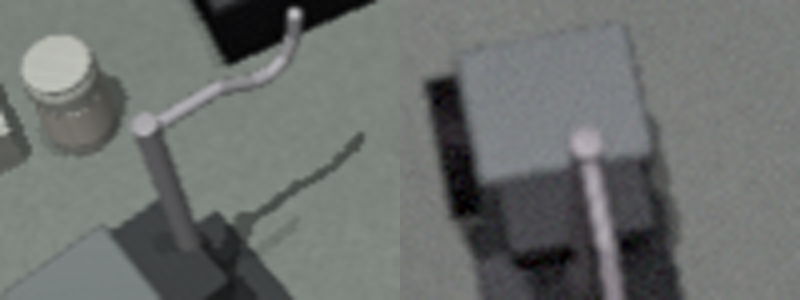

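The far-slot ring at scene (303,300) is empty in the middle, so it is the hoop; the near one is the perforated screen. The cover, lever and hook can also be seen: lever tip at scene (188,149), hook tip at scene (204,173), post top at scene (166,201) and top (262,98).

```bash
cat > h.py <<'E'
from bench import manip, optics
import cv2,numpy as np
def ray(n,px):
    p=optics.camera_params(n);K=np.array([[p['fx'],0,p['cx']],[0,p['fy'],p['cy']],[0,0,1]])
    u=cv2.undistortPoints(np.array([[px]],float),K,np.array([p['k1'],0,0,0]))[0,0]
    T=np.array(p['world_from_camera']);d=T[:3,:3]@np.array([*u,1]);return T[:3,3],d/np.linalg.norm(d)
def onz(n,px,z):
    o,d=ray(n,px);return o+d*(z-o[2])/d[2]
def tri(a,b):
    o1,d1=ray("scene",a);o2,d2=ray("top",b)
    s=np.linalg.lstsq(np.c_[d1,-d2],o2-o1,rcond=None)[0];p,q=o1+s[0]*d1,o2+s[1]*d2
    return (p+q)/2,np.linalg.norm(p-q)
def proj(n,P):
    p=optics.camera_params(n);T=np.linalg.inv(np.array(p['world_from_camera']));K=np.array([[p['fx'],0,p['cx']],[0,p['fy'],p['cy']],[0,0,1]])
    return cv2.projectPoints(np.atleast_2d(P).astype(float),cv2.Rodrigues(T[:3,:3])[0],T[:3,3],K,np.array([p['k1'],0,0,0]))[0][:,0]
E
python3 - <<'E'
from h import *
np.set_printoptions(precision=4,suppress=True)
T=lambda u,v:(95+(u-400)*.27-.4,160+v*.27-.4)
S=lambda u,v:(255+u*.3-.4,240+v*.3-.4)
TC=lambda u,v:(310+(u-400)*.25-.4,140+(v-300)*.25-.4)
SC=lambda u,v:(130+u*.3-.4,100+(v-300)*.3-.4)
S2=lambda u,v:(130+u*.25-.4,170+v*.25-.4)
T2=lambda u,v:(225+(u-400)*.2-.4,70+v*.2-.4)
a=onz("top",T(437,108),.119);b=onz("top",T(706,55),.119);print("hoop ends top",a,b,np.linalg.norm(a-b))
print("hoop apex top@.229",onz("top",T(565,45),.225),onz("scene",S(165,165),.225))
print("hoop apex tri",tri(S(165,165),T(565,45)))
c=onz("top",T(466,235),.119);d=onz("top",T(735,165),.119);print("screen ends",c,d,np.linalg.norm(c-d))
print("post",onz("scene",S2(146,125),.285),onz("top",T2(585,140),.285))
print("tip",onz("scene",S2(294,12),.297),onz("top",(271.5,141),.297))
for p in [(468,352),(745,352),(748,567),(462,570)]: print("cons",onz("top",TC(*p),.08))
for p in [(592,408),(692,408),(592,505),(692,505)]: print("plate top",onz("top",TC(*p),.108))
print("hinge foot/tip top",onz("top",TC(570,408),.108),onz("top",TC(578,428),.147),"scene tip",onz("scene",SC(197,462),.147))
E
```

```text
hoop ends top [0.4957 0.4601 0.119 ] [0.5372 0.2406 0.119 ] 0.22338352557947422
hoop apex top@.229 [0.5279 0.3288 0.225 ] [0.5216 0.3467 0.225 ]
hoop apex tri (array([0.5242, 0.3381, 0.2116]), np.float64(0.01686625054872682))
screen ends [0.3929 0.433  0.119 ] [0.4482 0.216  0.119 ] 0.22392617745366983
post [ 0.7169 -0.0086  0.285 ] [ 0.7161 -0.009   0.285 ]
tip [ 0.5986 -0.0324  0.297 ] [ 0.5941 -0.0336  0.297 ]
cons [ 0.6095 -0.2126  0.08  ]
cons [ 0.6098 -0.4313  0.08  ]
cons [ 0.4414 -0.4259  0.08  ]
cons [ 0.4407 -0.2036  0.08  ]
plate top [ 0.5603 -0.3014  0.108 ]
plate top [ 0.5603 -0.3786  0.108 ]
plate top [ 0.4864 -0.2988  0.108 ]
plate top [ 0.486  -0.3755  0.108 ]
hinge foot/tip top [ 0.5604 -0.2845  0.108 ] [ 0.5383 -0.2813  0.147 ] scene tip [ 0.5673 -0.2455  0.147 ]
```

```bash
cat >> h.py <<'E'
from scipy.spatial.transform import Rotation as Ro
def plan(wps,start=None):
    """wps: (xyz,yaw_deg,opening,rows); tool kept pointing down. Prints rows in move units."""
    s=manip.state();p=np.array(s['tcp_pos']);R=Ro.from_euler('xyz',s['ee_rot'])
    if start is not None: p,R=np.array(start[0]),Ro.from_euler('xyz',[180,0,start[1]],degrees=True)
    rows=[]
    for g,yaw,o,n in wps:
        G=Ro.from_euler('xyz',[180,0,yaw],degrees=True)
        for i in range(n):
            f=1/(n-i);d=np.round(R.inv().apply((np.array(g)-p)*f)*100,2);w=np.round((R.inv()*G).as_rotvec(degrees=True)*f,1)
            p=p+R.apply(d/100);R=R*Ro.from_rotvec(w,degrees=True);rows.append([o,*[float(x)+0. for x in d],*[float(x)+0. for x in w]])
    for i in range(0,len(rows),10): print(str(rows[i:i+10]).replace(' ',''))
    print(len(rows))
E
python3 - <<'E'
from h import *
plan([((.45,-.35,.40),55,1,10),((.54,.06,.40),90,1,10),((.532,.299,.26),102.7,1,10)])
P=proj("scene",[[.56,-.284,.108],[.538,-.282,.147],[.526,-.34,.102]]);print(P.round(1).tolist())
E
```

```text
[[1,2.75,-1.25,-1.69,0.0,0.0,-3.2],[1,2.81,-1.1,-1.69,0.0,0.0,-3.2],[1,2.87,-0.94,-1.7,0.0,0.0,-3.2],[1,2.92,-0.78,-1.69,0.0,0.0,-3.2],[1,2.96,-0.61,-1.7,0.0,0.0,-3.1],[1,2.99,-0.45,-1.69,0.0,0.0,-3.2],[1,3.01,-0.29,-1.7,0.0,0.0,-3.1],[1,3.01,-0.12,-1.69,0.0,0.0,-3.2],[1,3.02,0.04,-1.7,0.0,0.0,-3.1],[1,3.01,0.21,-1.69,-0.1,0.0,-3.2]]
[[1,3.88,-1.61,0.0,0.0,0.0,-3.5],[1,3.97,-1.37,0.0,0.0,0.0,-3.5],[1,4.04,-1.13,0.0,0.0,0.0,-3.5],[1,4.1,-0.88,0.0,0.0,0.0,-3.5],[1,4.15,-0.63,0.0,0.0,0.0,-3.5],[1,4.18,-0.38,0.01,0.0,0.0,-3.5],[1,4.2,-0.12,0.0,0.0,0.0,-3.5],[1,4.19,0.14,0.01,0.0,0.0,-3.5],[1,4.18,0.39,0.0,0.0,0.0,-3.5],[1,4.15,0.65,0.01,0.0,0.0,-3.5]]
[[1,2.39,-0.08,1.4,0.0,0.0,-1.3],[1,2.39,-0.03,1.4,0.0,0.0,-1.3],[1,2.39,0.03,1.4,0.0,0.0,-1.3],[1,2.39,0.08,1.4,0.0,0.0,-1.3],[1,2.39,0.14,1.4,0.0,0.0,-1.2],[1,2.38,0.19,1.4,0.0,0.0,-1.3],[1,2.38,0.24,1.4,0.0,0.0,-1.2],[1,2.37,0.29,1.4,0.0,0.0,-1.3],[1,2.37,0.34,1.4,0.0,0.0,-1.2],[1,2.35,0.4,1.41,0.0,0.0,-1.3]]
30
[[187.6, 146.8], [192.2, 137.2], [190.1, 133.1]]
```

Request:
play_rows:
  steps:
    - [1,2.7,-1.2,-1.7,0,0,-3.2]
    - [1,2.8,-1.1,-1.7,0,0,-3.2]
    - [1,2.9,-0.9,-1.7,0,0,-3.2]
    - [1,2.9,-0.8,-1.7,0,0,-3.2]
    - [1,3,-0.6,-1.7,0,0,-3.1]
    - [1,3,-0.5,-1.7,0,0,-3.2]
    - [1,3,-0.3,-1.7,0,0,-3.1]
    - [1,3,-0.1,-1.7,0,0,-3.2]
    - [1,3,0,-1.7,0,0,-3.1]
    - [1,3,0.2,-1.7,0,0,-3.2]

```text
time: 1.1
tcp_pos: [0.4499, -0.3494, 0.4016]
ee_rot: [-3.141, -0.0, 0.962]
wrist_force: [-0.2, -0.1, -0.8]
grip_width: 0.0854
gripper_force: 0.0
```

Request:
play_rows:
  steps:
    - [1,3.9,-1.6,0,0,0,-3.5]
    - [1,4,-1.4,0,0,0,-3.5]
    - [1,4,-1.1,0,0,0,-3.5]
    - [1,4.1,-0.9,0,0,0,-3.5]
    - [1,4.2,-0.6,0,0,0,-3.5]
    - [1,4.2,-0.4,0,0,0,-3.5]
    - [1,4.2,-0.1,0,0,0,-3.5]
    - [1,4.2,0.1,0,0,0,-3.5]
    - [1,4.2,0.4,0,0,0,-3.5]
    - [1,4.2,0.6,0,0,0,-3.5]

```text
time: 2.1
tcp_pos: [0.5391, 0.0626, 0.4011]
ee_rot: [-3.141, 0.0, 1.573]
wrist_force: [0.2, 0.0, -0.4]
grip_width: 0.0857
gripper_force: 0.0
```

```bash
python3 - <<'E'
from h import *
s=manip.state();print(s['tcp_pos'],s['ee_rot'],s['time'],s['qpos'])
plan([((.532,.299,.27),102.7,1,10)])
E
```

```text
[0.53912763 0.06258216 0.40109381] [-3.14125524e+00  1.39574575e-04  1.57299653e+00] 2.1 [ 0.26809225  0.22950382 -0.56546921  1.22999934  0.12354642  1.71610487
 -0.26529071]
[[1,2.36,-0.07,1.31,0.0,0.0,-1.3],[1,2.37,-0.01,1.31,0.0,0.0,-1.3],[1,2.37,0.04,1.31,0.0,0.0,-1.2],[1,2.36,0.09,1.31,0.0,0.0,-1.3],[1,2.36,0.15,1.31,0.0,0.0,-1.2],[1,2.36,0.19,1.31,0.0,0.0,-1.3],[1,2.35,0.25,1.31,0.0,0.0,-1.2],[1,2.35,0.3,1.31,0.0,0.0,-1.3],[1,2.34,0.35,1.31,0.0,0.0,-1.2],[1,2.33,0.4,1.32,0.0,0.0,-1.3]]
10
```

Request:
play_rows:
  steps:
    - [1,2.4,-0.1,1.3,0,0,-1.3]
    - [1,2.4,0,1.3,0,0,-1.3]
    - [1,2.4,0,1.3,0,0,-1.2]
    - [1,2.4,0.1,1.3,0,0,-1.3]
    - [1,2.4,0.1,1.3,0,0,-1.2]
    - [1,2.3,0.2,1.3,0,0,-1.3]
    - [1,2.3,0.2,1.3,0,0,-1.2]
    - [1,2.3,0.3,1.3,0,0,-1.3]
    - [1,2.3,0.4,1.3,0,0,-1.2]
    - [1,2.3,0.4,1.3,0,0,-1.3]

```text
time: 3.1
tcp_pos: [0.5318, 0.2971, 0.2698]
ee_rot: [-3.141, 0.001, 1.79]
wrist_force: [0.4, 0.7, -0.3]
grip_width: 0.0856
gripper_force: 0.0
```

```bash
python3 - <<'E'
from h import *
s=optics.camera("scene")[:,:,::-1];t=optics.camera("top")[:,:,::-1]
def c(im,x,y,w): 
    h=w; return cv2.resize(im[y:y+h,x:x+w],(400,400),interpolation=cv2.INTER_CUBIC)
cv2.imwrite("pics/pre.png",np.hstack([c(s,240,225,130),c(t,90,120,130)]))
st=manip.state();print(st['tcp_pos'],st['ee_rot'][2])
print(proj("scene",[st['tcp_pos']]),proj("top",[st['tcp_pos']]))
E
```

```text
[0.5294612 0.2995201 0.2680929] 1.795870010134892
[[292.24761276 268.12700604]] [[146.02887561 168.32992546]]
```

View pics/pre.png

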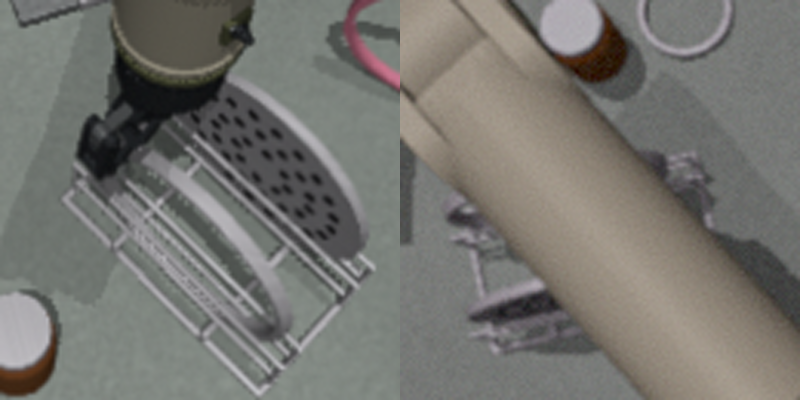

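The open fingers straddle the rim's end nearer the robot's centre line, at crop (150,160), clear of the screen. Next I lower onto the rim and close.

Request:
play_rows:
  steps:
    - [1,0,0.2,1,0,0,0]
    - [1,0,0,1,0,0,0]
    - [1,0,0,1,0,0,0]
    - [1,0,0,1,0,0,0]
    - [1,0,0,1,0,0,0]
    - [1,0,0,1,0,0,0]
    - [1,0,0,1,0,0,0]
    - [1,0,0,0.6,0,0,0]
    - [1,0,0,0,0,0,0]
    - [1,0,0,0,0,0,0]

```text
time: 4.2
tcp_pos: [0.5339, 0.2977, 0.1955]
ee_rot: [3.141, -0.0, 1.791]
wrist_force: [-0.1, 0.4, 0.3]
grip_width: 0.0858
gripper_force: 0.0
```

Request:
play_rows:
  steps:
    - [0.6,0,0,0,0,0,0]
    - [0.4,0,0,0,0,0,0]
    - [0.3,0,0,0,0,0,0]
    - [0.2,0,0,0,0,0,0]
    - [0.1,0,0,0,0,0,0]
    - [0,0,0,0,0,0,0]
    - [0,0,0,0,0,0,0]
    - [0,0,0,0,0,0,0]
    - [0,0,0,0,0,0,0]
    - [0,0,0,0,0,0,0]

```text
time: 5.2
tcp_pos: [0.534, 0.2975, 0.1956]
ee_rot: [3.141, -0.0, 1.791]
wrist_force: [0.0, -1.4, 3.0]
grip_width: 0.0124
gripper_force: 58.7
```

Request:
play_rows:
  steps:
    - [0,0,0,-0.4,0,0,0]
    - [0,0,0,-0.8,0,0,0]
    - [0,0,0,-1.4,0,0,0]
    - [0,0,0,-1.6,0,0,0]
    - [0,0,0,-1.8,0,0,0]
    - [0,0,0,-1.8,0,0,0]
    - [0,0,0,-1.8,0,0,0]
    - [0,0,0,-1.4,0,0,0]
    - [0,0,0,-0.8,0,0,0]
    - [0,0,0,-0.4,0,0,0]

```text
time: 6.2
tcp_pos: [0.5339, 0.2977, 0.3183]
ee_rot: [3.141, -0.0, 1.791]
wrist_force: [-0.8, 0.3, -4.9]
grip_width: 0.0123
gripper_force: 58.5
```

```bash
python3 - <<'E'
from h import *
s=optics.camera("scene")[:,:,::-1]
cv2.imwrite("pics/lift.png",cv2.resize(s[160:370,180:460],(800,600),interpolation=cv2.INTER_CUBIC))
st=manip.state();p=st['tcp_pos'];print(p,st['ee_rot'],st['gripper_force'],st['grip_width'])
a=np.radians(12.7);ax=np.array([np.cos(a),np.sin(a),0]);t=np.array([-ax[1],ax[0],0]);g=np.array(p)+[0,0,.0187]
# predicted centre if no slip, and rim points
C=g+.053*t-[0,0,.0918]
for k in (0,60,90,120,180,270): print(k,((proj("scene",[C+.106*(np.sin(np.radians(k))*t+np.cos(np.radians(k))*np.array([0,0,1]))])[0]-[180,160])*2.857).round())
E
```

```text
[0.53395122 0.29768828 0.31826112] [ 3.14079038e+00 -3.07945965e-04  1.79094451e+00] 58.51437516423175 0.012272300097381087
0 [374. 319.]
60 [453. 428.]
90 [454. 459.]
120 [430. 462.]
180 [345. 401.]
270 [269. 276.]
```

View pics/lift.png

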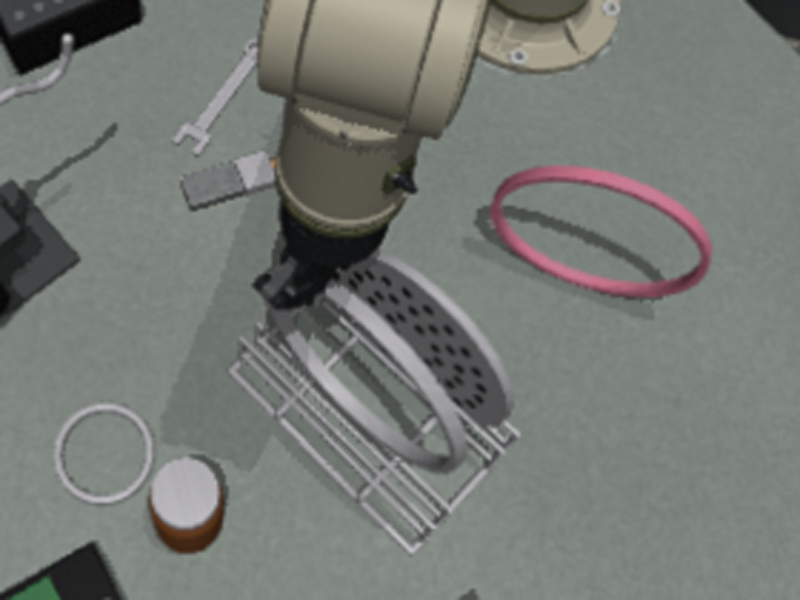

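The hoop is lifted with its right extremity at (460,460), against (454,459) predicted, so it has not slipped. Next I carry it to the hook.

```bash
python3 - <<'E'
from h import *
plan([((.570,-.0934,.318),101.4,0,20)])
E
```

```text
[[0,-1.95,-0.25,0.0,0.0,0.0,0.1],[0,-1.95,-0.25,0.0,0.0,0.0,0.1],[0,-1.95,-0.24,0.0,0.0,0.0,0.1],[0,-1.95,-0.24,0.0,0.0,0.0,0.1],[0,-1.95,-0.24,0.0,0.0,0.0,0.1],[0,-1.95,-0.23,0.0,0.0,0.0,0.0],[0,-1.95,-0.23,0.0,0.0,0.0,0.1],[0,-1.95,-0.23,0.0,0.0,0.0,0.0],[0,-1.95,-0.23,0.0,0.0,0.0,0.1],[0,-1.95,-0.23,0.0,0.0,0.0,0.0]]
[[0,-1.95,-0.23,0.0,0.0,0.0,0.1],[0,-1.95,-0.22,0.0,0.0,0.0,0.0],[0,-1.95,-0.23,0.0,0.0,0.0,0.1],[0,-1.95,-0.22,0.0,0.0,0.0,0.0],[0,-1.95,-0.22,0.0,0.0,0.0,0.1],[0,-1.95,-0.22,0.0,0.0,0.0,0.0],[0,-1.95,-0.22,0.0,0.0,0.0,0.1],[0,-1.95,-0.21,0.0,0.0,0.0,0.0],[0,-1.95,-0.22,0.01,0.0,0.0,0.1],[0,-1.96,-0.21,0.0,0.0,0.0,0.0]]
20
```

Sum is -39 cm along x and -4.6 cm along y, eased at the ends.

Request:
play_rows:
  steps:
    - [0,-0.8,-0.1,0,0,0,0.1]
    - [0,-1.4,-0.2,0,0,0,0.1]
    - [0,-2,-0.2,0,0,0,0.1]
    - [0,-2.2,-0.3,0,0,0,0.1]
    - [0,-2.2,-0.3,0,0,0,0.1]
    - [0,-2.2,-0.3,0,0,0,0]
    - [0,-2.2,-0.3,0,0,0,0.1]
    - [0,-2.2,-0.3,0,0,0,0]
    - [0,-2.2,-0.2,0,0,0,0.1]
    - [0,-2.2,-0.2,0,0,0,0]

```text
time: 7.25
tcp_pos: [0.5515, 0.0982, 0.3168]
ee_rot: [-3.141, 0.001, 1.777]
wrist_force: [-0.9, -0.3, -4.6]
grip_width: 0.0125
gripper_force: 58.5
```

Request:
play_rows:
  steps:
    - [0,-2.2,-0.3,0,0,0,0.1]
    - [0,-2.2,-0.3,0,0,0,0]
    - [0,-2.2,-0.3,0,0,0,0.1]
    - [0,-2.2,-0.3,0,0,0,0]
    - [0,-2.2,-0.2,0,0,0,0.1]
    - [0,-2.2,-0.2,0,0,0,0]
    - [0,-2,-0.2,0,0,0,0.1]
    - [0,-1.4,-0.2,0,0,0,0]
    - [0,-0.8,-0.1,0,0,0,0.1]
    - [0,0,0,0,0,0,0]

```text
time: 8.25
tcp_pos: [0.5662, -0.0754, 0.317]
ee_rot: [-3.141, 0.0, 1.767]
wrist_force: [-0.1, -0.2, -5.0]
grip_width: 0.0127
gripper_force: 58.5
```

```bash
python3 - <<'E'
from h import *
s=optics.camera("scene")[:,:,::-1];t=optics.camera("top")[:,:,::-1]
c=lambda im,x,y:cv2.resize(im[y:y+130,x:x+130],(400,400),interpolation=cv2.INTER_CUBIC)
cv2.imwrite("pics/entry.png",np.hstack([c(s,130,130),c(t,190,70)]))
st=manip.state();p=np.array(st['tcp_pos']);print(p,np.degrees(st['ee_rot']),st['gripper_force'])
a=np.radians(11.4);ax=np.array([np.cos(a),np.sin(a),0]);t=np.array([-ax[1],ax[0],0]);C=p+[0,0,.0187-.0918]+.054*t
for k in (0,60,90,120,180): print(k,((proj("scene",[C+.106*(np.sin(np.radians(k))*t+np.cos(np.radians(k))*np.array([0,0,1]))])[0]-[130,130])*3.077).round())
plan([((.6347,-.0804,.318),101.4,0,10)])
E
```

```text
[ 0.56640129 -0.07280687  0.31728981] [ 1.79993659e+02 -4.60937967e-02  1.01468064e+02] 58.47694107738789
0 [271.  84.]
60 [345. 189.]
90 [357. 232.]
120 [348. 251.]
180 [289. 215.]
[[0,-0.21,0.65,-0.01,0.0,0.0,0.0],[0,-0.21,0.65,-0.01,0.0,0.0,0.0],[0,-0.21,0.66,-0.01,0.0,0.0,0.0],[0,-0.21,0.65,-0.01,0.0,0.0,0.0],[0,-0.21,0.66,-0.01,0.0,0.0,0.0],[0,-0.21,0.65,0.0,0.0,0.0,0.0],[0,-0.21,0.66,-0.01,0.0,0.0,0.0],[0,-0.21,0.65,0.0,0.0,0.0,0.0],[0,-0.21,0.66,-0.01,0.0,0.0,0.0],[0,-0.21,0.65,0.0,0.0,0.0,0.1]]
10
```

View pics/entry.png

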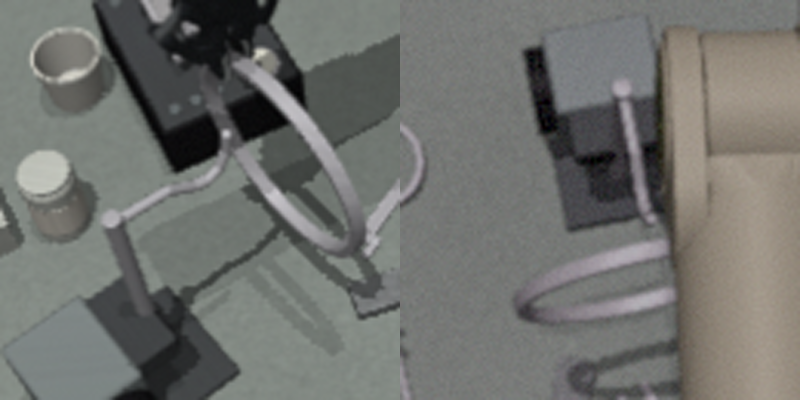

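The hoop stands just in front of the hook tip at crop (227,135), with its plane across the hook and no slip. Next: onto the seat, then lower.

Request:
play_rows:
  steps:
    - [0,-0.7,0.2,0,0,0,0]
    - [0,-0.7,0.4,0,0,0,0]
    - [0,-0.5,0.6,0,0,0,0]
    - [0,-0.2,0.8,0,0,0,0]
    - [0,0,0.9,0,0,0,0]
    - [0,0,1.0,0,0,0,0]
    - [0,0,1.0,0,0,0,0]
    - [0,0,0.9,0,0,0,0]
    - [0,0,0.5,0,0,0,0]
    - [0,0,0.2,0,0,0,0]

```text
time: 9.35
tcp_pos: [0.6349, -0.081, 0.317]
ee_rot: [-3.141, -0.001, 1.771]
wrist_force: [-0.1, -0.5, -3.6]
grip_width: 0.0119
gripper_force: 58.6
```

Request:
play_rows:
  steps:
    - [0,0,0,0.5,0,0,0]
    - [0,0,0,0.8,0,0,0]
    - [0,0,0,1,0,0,0]
    - [0,0,0,1,0,0,0]
    - [0,0,0,1,0,0,0]
    - [0,0,0,1,0,0,0]
    - [0,0,0,1,0,0,0]
    - [0,0,0,0.8,0,0,0]
    - [0,0,0,0.4,0,0,0]
    - [0,0,0,0,0,0,0]

```text
time: 10.35
tcp_pos: [0.6341, -0.0815, 0.2416]
ee_rot: [-3.141, -0.0, 1.77]
wrist_force: [-1.3, 0.1, -4.9]
grip_width: 0.0125
gripper_force: 58.5
```

Request:
play_rows:
  steps:
    - [0,0,0,0.3,0,0,0]
    - [0,0,0,0.3,0,0,0]
    - [0,0,0,0.2,0,0,0]
    - [0,0,0,0.2,0,0,0]
    - [0,0,0,0.1,0,0,0]
    - [0,0,0,0.1,0,0,0]
    - [0,0,0,0.1,0,0,0]
    - [0,0,0,0.1,0,0,0]
    - [0,0,0,0,0,0,0]
    - [0,0,0,0,0,0,0]

```text
time: 11.35
tcp_pos: [0.635, -0.0812, 0.2297]
ee_rot: [3.139, 0.0, 1.77]
wrist_force: [-0.3, -0.5, 5.4]
grip_width: 0.0126
gripper_force: 60.1
```

```bash
python3 - <<'E'
from h import *
s=optics.camera("scene")[:,:,::-1]
cv2.imwrite("pics/seat.png",cv2.resize(s[120:260,130:290],(800,600),interpolation=cv2.INTER_CUBIC)) 
st=manip.state();print(st['tcp_pos'],st['wrist_force'],st['torque'])
E
```

```text
[ 0.63505664 -0.08119754  0.22968357] [-0.5938235  -0.03745452  4.96730175] [ 0.34455747  0.14820745 -0.03717094]
```

View pics/seat.png

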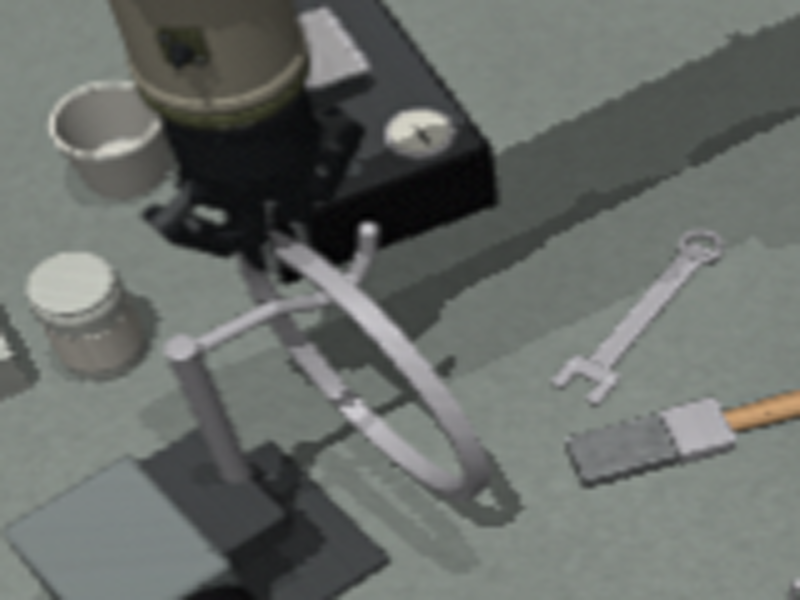

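The hook's bar passes under the rim's apex at (325,300), and the wrist force has turned upward, so the hoop is seated. Next I open and back off upward.

Request:
play_rows:
  steps:
    - [0.2,0,0,0,0,0,0]
    - [0.3,0,0,0,0,0,0]
    - [0.4,0,0,0,0,0,0]
    - [0.5,0,0,0,0,0,0]
    - [0.6,0,0,0,0,0,0]
    - [0.6,0,0,0,0,0,0]
    - [0.6,0,0,0,0,0,0]
    - [0.6,0,0,0,0,0,0]
    - [0.6,0,0,0,0,0,0]
    - [0.6,0,0,0,0,0,0]

```text
time: 12.4
tcp_pos: [0.6344, -0.0815, 0.2283]
ee_rot: [3.142, -0.0, 1.77]
wrist_force: [-0.1, 0.9, 0.3]
grip_width: 0.051
gripper_force: 0.0
```

Request:
play_rows:
  steps:
    - [0.6,0,0,-0.5,0,0,0]
    - [0.6,0,0,-1,0,0,0]
    - [0.6,0,0,-1.5,0,0,0]
    - [0.6,0,0,-2,0,0,0]
    - [0.6,0,0,-2,0,0,0]
    - [0.6,0,0,-2,0,0,0]
    - [0.6,0,0,-2,0,0,0]
    - [0.6,0,0,-2,0,0,0]
    - [0.6,0,0,-2,0,0,0]
    - [0.6,0,0,-1,0,0,0]

```text
time: 13.4
tcp_pos: [0.6347, -0.0813, 0.3914]
ee_rot: [3.138, 0.001, 1.77]
wrist_force: [-0.1, 0.8, -0.3]
grip_width: 0.0513
gripper_force: 0.0
```

```bash
python3 - <<'E'
from h import *
s=manip.state();print(s['tcp_pos'],np.degrees(s['ee_rot']),s['wrist_force'],s['time'])
# behind(-x of) the lever, fingers shut; finger tips straddle mid lever height
plan([((.50,-.284,.36),90,0,10),((.50,-.284,.22),90,0,10)])
E
```

```text
[ 0.63467423 -0.08128971  0.39135594] [1.79795826e+02 3.91009706e-02 1.01410512e+02] [-0.05941924  0.83190844 -0.30544764] 13.4
[[0,-1.72,-1.72,0.31,0.0,0.0,1.1],[0,-1.75,-1.69,0.31,0.0,0.0,1.1],[0,-1.79,-1.66,0.31,0.0,0.0,1.2],[0,-1.82,-1.62,0.31,0.0,0.0,1.1],[0,-1.85,-1.58,0.31,0.0,0.0,1.2],[0,-1.88,-1.54,0.31,0.0,0.0,1.1],[0,-1.91,-1.51,0.31,0.1,0.0,1.2],[0,-1.94,-1.46,0.31,0.0,0.0,1.1],[0,-1.97,-1.43,0.31,0.1,0.0,1.2],[0,-2.01,-1.38,0.31,0.0,0.0,1.1]]
[[0,0.0,0.0,1.4,0.0,0.0,0.0],[0,0.0,0.0,1.4,0.0,0.0,0.0],[0,0.0,0.0,1.4,0.0,0.0,0.0],[0,0.0,0.0,1.4,0.0,0.0,0.0],[0,0.0,0.0,1.4,0.0,0.0,0.0],[0,0.0,0.0,1.4,0.0,0.0,0.0],[0,0.0,0.0,1.4,0.0,0.0,0.0],[0,0.0,0.0,1.4,0.0,0.0,0.0],[0,0.0,0.0,1.4,0.0,0.0,0.0],[0,0.0,-0.01,1.4,0.0,0.0,0.0]]
20
```

Request:
play_rows:
  steps:
    - [0.6,-1.7,-1.7,0.5,0,0,1.1]
    - [0.3,-1.8,-1.7,0.5,0,0,1.1]
    - [0,-1.8,-1.7,0.5,0,0,1.2]
    - [0,-1.8,-1.6,0.5,0,0,1.1]
    - [0,-1.8,-1.6,0.5,0,0,1.2]
    - [0,-1.9,-1.5,1,0,0,1.1]
    - [0,-1.9,-1.5,1.5,0,0,1.2]
    - [0,-1.9,-1.5,2,0,0,1.1]
    - [0,-2,-1.4,2,0,0,1.2]
    - [0,-1.7,-1.4,2,0,0,1.1]

```text
time: 14.4
tcp_pos: [0.4987, -0.282, 0.2777]
ee_rot: [3.141, 0.0, 1.569]
wrist_force: [0.9, 0.9, -0.2]
grip_width: 0.0001
gripper_force: 0.0
```

```bash
python3 - <<'E'
from h import *
s=optics.camera("scene")[:,:,::-1];s=cv2.resize(s[90:270,120:360],(800,600),interpolation=cv2.INTER_CUBIC);cv2.imwrite("pics/hung.png",s)
plan([((.505,-.281,.125),90,0,10),((.577,-.281,.125),90,0,10)])
E
```

```text
[[0,0.05,0.11,1.49,0.0,0.0,0.0],[0,0.04,0.11,1.49,0.0,0.0,0.0],[0,0.05,0.11,1.49,0.0,0.0,-0.1],[0,0.04,0.11,1.49,0.0,0.0,0.0],[0,0.05,0.11,1.49,-0.1,0.0,-0.1],[0,0.04,0.11,1.49,0.0,0.0,0.0],[0,0.05,0.1,1.49,-0.1,0.0,-0.1],[0,0.04,0.1,1.49,0.0,0.0,0.0],[0,0.05,0.1,1.49,-0.1,0.0,-0.1],[0,0.04,0.11,1.48,0.0,0.0,0.0]]
[[0,0.0,0.72,0.0,0.0,0.0,0.0],[0,0.0,0.72,0.0,0.0,0.0,0.0],[0,0.0,0.72,0.0,0.0,0.0,0.0],[0,0.0,0.72,0.0,0.0,0.0,0.0],[0,0.0,0.72,0.0,0.0,0.0,0.0],[0,0.0,0.72,0.0,0.0,0.0,0.0],[0,0.0,0.72,0.0,0.0,0.0,0.0],[0,0.0,0.72,0.0,0.0,0.0,0.0],[0,0.0,0.72,0.0,0.0,0.0,0.0],[0,0.01,0.72,0.0,0.0,0.0,0.0]]
20
```

View pics/hung.png

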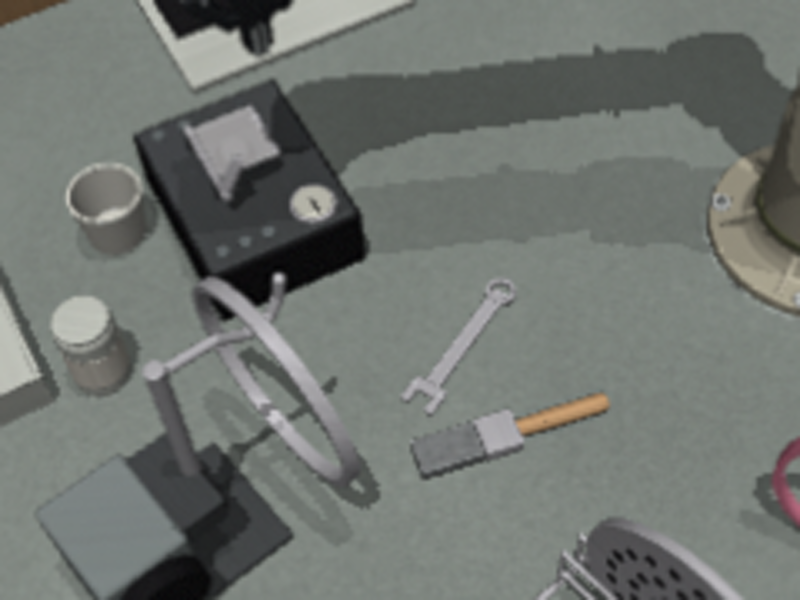

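The hoop hangs alone on the hook, rim across the bar at (250,320). Next: lower behind the lever and push it +x.

Request:
play_rows:
  steps:
    - [0,0,0.1,1.5,0,0,0]
    - [0,0,0.1,1.5,0,0,0]
    - [0,0.1,0.1,1.5,0,0,0]
    - [0,0,0.1,1.5,0,0,0]
    - [0,0,0.1,1.5,0,0,0]
    - [0,0.1,0.1,1.5,0,0,0]
    - [0,0,0,1.5,0,0,0]
    - [0,0,0,1.5,0,0,0]
    - [0,0,0,1.5,0,0,0]
    - [0,0,0,1.5,0,0,0]

```text
time: 15.45
tcp_pos: [0.5057, -0.2787, 0.1279]
ee_rot: [3.141, 0.0, 1.571]
wrist_force: [-0.5, 0.5, 1.4]
grip_width: -0.0001
gripper_force: 0.0
```

Request:
play_rows:
  steps:
    - [0,0,0.8,0,0,0,0]
    - [0,0,0.8,0,0,0,0]
    - [0,0,0.8,0,0,0,0]
    - [0,0,0.8,0,0,0,0]
    - [0,0,0.8,0,0,0,0]
    - [0,0,0.8,0,0,0,0]
    - [0,0,0.8,0,0,0,0]
    - [0,0,0.8,0,0,0,0]
    - [0,0,0.8,0,0,0,0]
    - [0,0,0.8,0,0,0,0]

```text
time: 16.45
tcp_pos: [0.5863, -0.2788, 0.1284]
ee_rot: [3.141, -0.0, 1.571]
wrist_force: [0.0, -0.3, 1.1]
grip_width: -0.0005
gripper_force: 0.1
```

Request:
play_rows:
  steps:
    - [0,0,0.5,0,0,0,0]
    - [0,0,0.3,0,0,0,0]
    - [0,0,0,0,0,0,0]
    - [0,0,0,0,0,0,0]
    - [0,0,0,-2,0,0,0]
    - [0,0,-1,-2,0,0,0]
    - [0,0,-2,-2,0,0,0]
    - [0,0,-2,-2,0,0,0]
    - [0,0,-2,-2,0,0,0]
    - [0,0,0,0,0,0,0]

```text
time: 17.45
tcp_pos: [0.5226, -0.2804, 0.2322]
ee_rot: [3.138, 0.004, 1.568]
wrist_force: [0.4, 0.8, 0.2]
grip_width: 0.0001
gripper_force: 0.0
```

```bash
python3 - <<'E'
from h import *
s=optics.camera("scene")[:,:,::-1];cv2.imwrite("pics/cov.png",cv2.resize(s[80:230,130:330],(800,600),interpolation=cv2.INTER_CUBIC))
print(manip.state()['tcp_pos'],manip.state()['wrist_force'],(proj("scene",[[.526,-.34,.102],[.56,-.34,.108],[.53,-.34,.172]])-[130,80])*4)
plan([((.526,-.340,.17),90,0,10)])
E
```

```text
[ 0.52320582 -0.27982198  0.23031816] [ 0.70163291  0.35834757 -0.27259924] [[240.59912829 212.22115788]
 [203.720242   222.84611591]
 [224.31640818 158.93710609]]
[[0,-0.6,0.03,0.6,0.0,0.0,0.0],[0,-0.6,0.03,0.61,0.0,0.0,0.0],[0,-0.6,0.03,0.6,0.0,0.0,0.0],[0,-0.6,0.03,0.61,0.0,0.0,0.0],[0,-0.6,0.03,0.6,0.0,0.0,0.0],[0,-0.6,0.02,0.61,0.0,0.0,0.0],[0,-0.6,0.03,0.6,0.0,0.0,0.0],[0,-0.6,0.02,0.61,0.1,0.0,0.0],[0,-0.6,0.03,0.6,0.0,0.1,0.0],[0,-0.6,0.02,0.61,0.1,0.0,-0.1]]
10
```

View pics/cov.png

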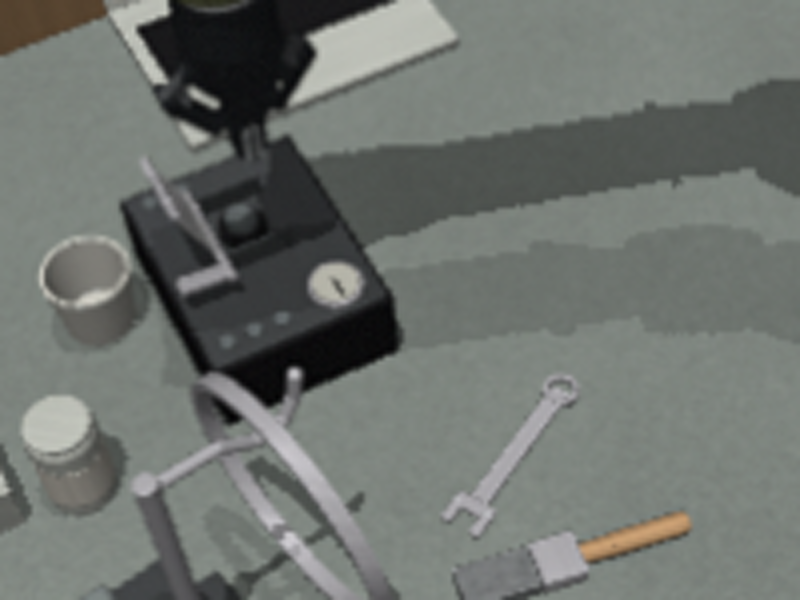

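The cover is tipped back to its stop, and the bare button shows at (242,215) where predicted (241,212). Next I press it.

Request:
play_rows:
  steps:
    - [0,-0.6,-0.1,0.2,0,0,0]
    - [0,-0.6,-0.1,0.2,0,0,0]
    - [0,-0.8,-0.1,0.6,0,0,0]
    - [0,-0.8,-0.1,1,0,0,0]
    - [0,-0.8,-0.1,1.2,0,0,0]
    - [0,-0.8,0,1.4,0,0,0]
    - [0,-0.8,0,1.6,0,0,0]
    - [0,-0.8,0,1.6,0,0,0]
    - [0,0,0,1.6,0,0,0]
    - [0,0,0,1.4,0,0,0]

```text
time: 18.5
tcp_pos: [0.5179, -0.3391, 0.1182]
ee_rot: [-3.14, -0.001, 1.571]
wrist_force: [-0.4, 0.2, -0.4]
grip_width: 0.0003
gripper_force: 0.0
```

Request:
play_rows:
  steps:
    - [0,0,0,0.4,0,0,0]
    - [0,0,0,0.4,0,0,0]
    - [0,0,0,0.4,0,0,0]
    - [0,0,0,0.4,0,0,0]
    - [0,0,0,0.4,0,0,0]
    - [0,0,0,0.3,0,0,0]
    - [0,0,0,0.2,0,0,0]
    - [0,0,0,0.1,0,0,0]
    - [0,0,0,0,0,0,0]
    - [0,0,0,0,0,0,0]

```text
time: 19.5
tcp_pos: [0.519, -0.339, 0.0961]
ee_rot: [3.14, 0.001, 1.571]
wrist_force: [-3.8, 2.4, 11.3]
grip_width: -0.0
gripper_force: 6.0
```

Request:
play_rows:
  steps:
    - [0,0,0,0.1,0,0,0]
    - [0,0,0,0,0,0,0]
    - [0,0,0,0,0,0,0]
    - [0,0,0,0,0,0,0]
    - [0,0,0,-0.5,0,0,0]
    - [0,0,0,-1,0,0,0]
    - [0,0,0,-2,0,0,0]
    - [0,0,0,-3,0,0,0]
    - [0,0,0,-3,0,0,0]
    - [0,0,0,-3,0,0,0]

```text
time: 20.5
tcp_pos: [0.5182, -0.3387, 0.2195]
ee_rot: [-3.141, -0.0, 1.571]
wrist_force: [-0.2, -0.1, -0.4]
grip_width: -0.0003
gripper_force: 0.0
```

Request:
play_rows:
  steps:
    - [0,0,0,0,0,0,0]
    - [0,0,0,0,0,0,0]
    - [0,0,0,0,0,0,0]
    - [0,0,0,0,0,0,0]
    - [0,0,0,0,0,0,0]
    - [0,0,0,0,0,0,0]
    - [0,0,0,0,0,0,0]
    - [0,0,0,0,0,0,0]
    - [0,0,0,0,0,0,0]
    - [0,0,0,0,0,0,0]

```text
time: 21.5
tcp_pos: [0.5185, -0.3388, 0.2183]
ee_rot: [3.142, -0.0, 1.571]
wrist_force: [-0.5, 0.2, 0.7]
grip_width: -0.0001
gripper_force: 0.0
```

```bash
python3 - <<'E'
from h import *
s=optics.camera("scene")[:,:,::-1];cv2.imwrite("pics/end.png",cv2.resize(s[80:260,120:360],(800,600),interpolation=cv2.INTER_CUBIC))
print(manip.state()['tcp_pos'],manip.state()['wrist_force'])
E
```

```text
[ 0.51848036 -0.33881721  0.21833198] [-0.22317048  0.4676148   0.00145744]
```

View pics/end.png

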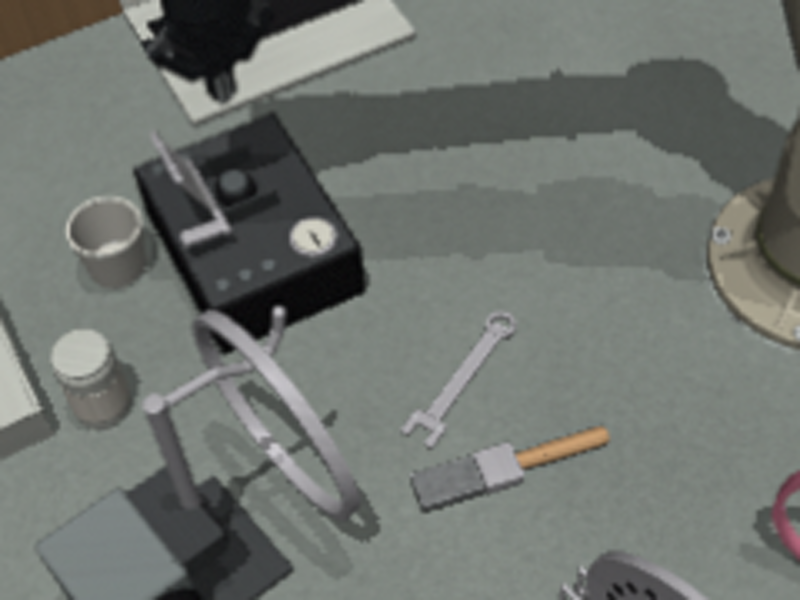

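The cover stays open with the button free at (235,185), the hoop hangs still at (250,355), and the gripper is clear. I am handing in.

```bash
python3 -c "
from bench import manip
print(manip.hand_in())"
```

```text
the job is handed in; nothing more can be done
None
```

The job is handed in at about 21.5 s: the last picture shows the hoop hanging on the hook and the cover open. I pressed the button with about 11 N down to its full travel before backing off; the hand-in returned no verdict.

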